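Emboss a gift tag with the hand press

TASK

Pick up the wide-footed hand press and push its flat foot squarely down on the middle of the embosser's sprung bed, until the bed is fully down and level, and keep it there for a moment. Then stand the hand press upright in the middle of the walnut block and let go of it. Do not knock over or shove the china thimble.

Things in the scene. Friction and masses are not known exactly. Their poses are not given: they have to be found in the camera images.
- press_center (a point): Hand press, loose, 0.3-0.45 kg, round, 90 mm tall, upright on the counter: flat steel foot 52 mm across, 12 mm thick; steel neck 22 mm across up to 40 mm; straight walnut handle 30 mm across, from 40 to 90 mm. Point: on its axis, 45 mm above the foot's underside; z up the axis. Not the seal near it (over 95 mm off, mostly along world x): same height and handle, foot only 29 mm across.
- bed_top (a point): Centre of the top face of the embosser's bed: a steel plate 76 x 76 x 6 mm bearing a paper gift tag, on springs above a fixed steel base 100 x 100 mm, 40 mm high. The top is 60 mm above the counter when up, 46 mm when fully down. z is normal to the plate, x and y along its edges. The plate rocks up to 0.25 rad if pressed off its middle and rights itself.
- bed (a joint): How far the sprung bed is pressed down, in m: 0 is up, 0.014 is fully down on its solid stop. It starts to move at about 4 N and takes about 11 N to reach the bottom; it springs back up when released.
- block_top (a point): The centre of the top face of the walnut display block, 90 mm by 90 mm and 22 mm high, fixed to the counter; z points up, x and y run along its edges.
- china_center (a point): Cream bone-china thimble with a gold rim, loose, 20 mm across, 24 mm tall, standing mouth down on the counter; the point is on its axis, 12 mm up; z points up. To be left alone. (Four metal thimbles of the same size also stand about.)
Mind the look-alikes: they are no part of the job. What is shaped like the part that bears press_center but purple is not meant.

How it is judged:
By the outcome, as a careful person would: the job done as asked, in the order asked, and still so for the second after the job is handed in, with the robot touching nothing.
It also fails if it takes over 51 s, if anything falls off the work surface, if the arm or the gripper's body presses on something with over 40 N, if the wrist force passes 120 N, or if a joint passes its speed limit or range.

ROBOT

A 6-joint arm with a two-finger parallel gripper is mounted at the origin on the work surface. World frame = base frame: x ahead of the robot, y to its left, z up, the work surface at z = 0. Lengths are in m, angles in rad, forces in N, time in s.
With the tool pointing down it reaches from about 0.275 to 0.825 m from the base axis. Payload 5.2 kg.
Tool frame: the origin (TCP) lies between the finger pads; the fingertips stand 19 mm ahead of it and the grasp point (between the pads) is the TCP; z points along the fingers, y is the line along which they close (so a half turn about z gives the same grasp; the last joint's range is limited). The gripper opens to 93 mm and grips with 3 to 60 N. Pads are 15 mm wide; open, the fingers measure 128 mm over their backs; the gripper's body (75 mm by 188 mm) begins 65 mm behind the grasp point.
Start: joints at [-1.346, 0.259, 1.535, -0, 1.348, -0.203], TCP at [0.228, -0.5, 0.238] pointing down, gripper open.
Joint ranges: [-3.14, 3.14], [-0.91, 2.08], [0.19, 2.58], [-1.22, 4.36], [0.22, 2.71], [-3.12, 3.12]. Speed limits (rad/s): [2.57, 2.57, 3.14, 3.14, 3.14, 3.14].

INTERFACE

Orientations are given as a unit quaternion [w, x, y, z].
In Python, from cell import telemetry, viewer, arm gives the robot as it stands.
- The arm moves only by the shell command python3 -m pendant 'ROWS' [OPENING] [FORCE]. ROWS is JSON, a list of rows, each a list of 6 numbers: the shift along the world's x, y, z in mm, then the turn, a rotation vector about the world's x, y, z in degrees. In form: [[x, y, z, ax, ay, az], ...]. A call has 1 to 20 rows; each row is the pose to reach, as a shift and turn from the pose commanded when the call began; what a row does not reach only later rows make up. A row lasts 1/8 s, in which the tool goes at most 62.5 mm and 10.7 degrees, less where a joint would pass 70% of its speed; a pose out of reach is approached as far as the arm can. A call with a gripper value outside its range is refused whole. OPENING is the opening, from 0 (shut) to 1 (fully open), set as the call begins (- or left out, the last holds). The fingers move at their own pace and stop on an object; FORCE is the grip in N (left out, the last holds). Time passes only in rows, so rows that repeat a pose let the fingers close. It gives the time, the measured TCP pose, the force, the opening and the grip force at its end, in the units of the state.
- telemetry.observe(): the state, without advancing time (a new reading comes with each control period).
- viewer.snapshot(name): name is "scene" or "side" or "wrist"; returns the picture (480x640x3 uint8, red, green, blue); there is no depth.
- viewer.camera_params(name): a dict with "fx", "fy", "cx", "cy" (pixels), "k1" (the pictures are not rectified: a ray, as slopes to the right and down, at radius r is drawn at 1 + k1 r^2 times it, then the intrinsics apply), "origin" and "orientation" of the camera in the world. Camera axes: x right, y down, z forward; pixel columns grow to the right and rows downward; lengths in m; the calibration is good to about 2 mm. A picture is of the moment at which its call begins: read the wrist's pose just before it. camera_params takes no time and is no camera call; for the wrist camera it gives the pose at the moment of the call.
- arm.close_job(): hands the job in; it is judged then, once.
The state is a dict: "time_s": time; "joint_pos": joint angles; "qd": joint speeds; "effort": joint torques, N m; "ee_pos": TCP position; "orientation": TCP orientation; "wrist_force": force on the tool from outside, world axes, zero at the start; "wrist_torque": the same for the moment, N m; "gripper_width": opening from 0.0 (shut) to 1.0 (fully open); "finger_force": force on a finger pad.
Only numpy, scipy, OpenCV 4.12 (cv2) and the standard library are available. Lean on these libraries where they do the work, as an engineer would, in place of code of your own. Each camera call takes 0.05 s, during which the arm holds its last target. There are 200 camera calls.

## Working session

There is one attempt and no reset: what is moved stays moved. The work goes in short steps, Python scripts to look and compute and a shell command to move; the robot and the scene stay as the last step left them, time stands still between calls to the robot, and variables do not carry over. Pictures are saved under pics/ and viewed, at most 10 in all, crops included, and the job is handed in when it is done.

```bash
mkdir -p pics; cat > h.py <<'E'
import numpy as np, cv2
from scipy.spatial.transform import Rotation as R
from cell import telemetry, viewer, arm
def snap(n,f):
    im=viewer.snapshot(n); cv2.imwrite('pics/'+f,im[:,:,::-1]); return im
def K(c): return np.array([[c['fx'],0,c['cx']],[0,c['fy'],c['cy']],[0,0,1.]])
def rot(c):
    q=c['orientation']; return R.from_quat([q[1],q[2],q[3],q[0]]).as_matrix()
def hit(c,u,v,z):
    d=np.array([(u-c['cx'])/c['fx'],(v-c['cy'])/c['fy']]); s=d.copy()
    for _ in range(20): s=d/(1+c['k1']*(s@s))
    r=rot(c)@np.array([s[0],s[1],1]); o=np.array(c['origin']); return o+r*(z-o[2])/r[2]
def proj(c,p):
    q=rot(c).T@(np.array(p)-c['origin']); s=q[:2]/q[2]; s=s*(1+c['k1']*(s@s))
    return [c['fx']*s[0]+c['cx'],c['fy']*s[1]+c['cy']]
E
python3 - <<'E'
from h import *
print(telemetry.observe())
for n in ('scene','side','wrist'): print(n,viewer.camera_params(n)); snap(n,n+'0.png')
E
```

```text
{'time_s': 0.0, 'joint_pos': array([-1.34578935e+00,  2.59325793e-01,  1.53610326e+00, -2.72358920e-05,
        1.34799390e+00, -2.02823936e-01]), 'qd': array([-2.38556740e-04,  2.06585967e-03,  1.70072759e-05,  2.46306061e-03,
        1.32372123e-03,  2.00090926e-04]), 'effort': array([-6.83071030e-04, -4.37317765e+01, -2.83999962e+01,  7.15897512e-02,
        4.12857835e-02, -1.32667096e-04]), 'ee_pos': array([ 0.22807509, -0.49990393,  0.23681885]), 'orientation': array([-9.14946767e-04,  9.77206154e-01,  2.12290591e-01, -2.34279602e-05]), 'wrist_force': array([ 0.52774782, -0.23855114,  0.21162191]), 'wrist_torque': array([ 0.01416018, -0.01852103, -0.01864998]), 'finger_force': 0.0, 'gripper_width': 1.0018512502277324}
scene {'fx': 517.6157382197117, 'fy': 517.6157382197117, 'cx': 321.2028565701479, 'cy': 240.11694097215977, 'k1': -0.06740818111733136, 'origin': array([ 1.29390386, -0.01636655,  0.67756579]), 'orientation': array([-0.28583739,  0.65545925,  0.63403678, -0.29439347])}
side {'fx': 440.257939166335, 'fy': 440.257939166335, 'cx': 318.28403312123305, 'cy': 243.38568217246328, 'k1': -0.044863901454391064, 'origin': array([ 0.36026459, -0.58981902,  0.62015858]), 'orientation': array([-0.39858472,  0.90242643, -0.14892699,  0.06765732])}
wrist {'fx': 330.76922082102993, 'fy': 330.76922082102993, 'cx': 318.9318091601328, 'cy': 237.09981809332726, 'k1': -0.04739956041662723, 'origin': array([ 0.29133838, -0.47104066,  0.38419093]), 'orientation': array([ 0.10518543,  0.83456009, -0.53639807, -0.06872106])}
```

View pics/scene0.png

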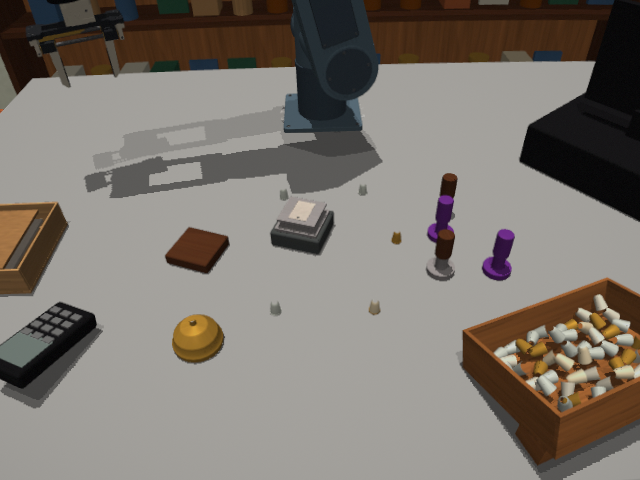

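View pics/side0.png

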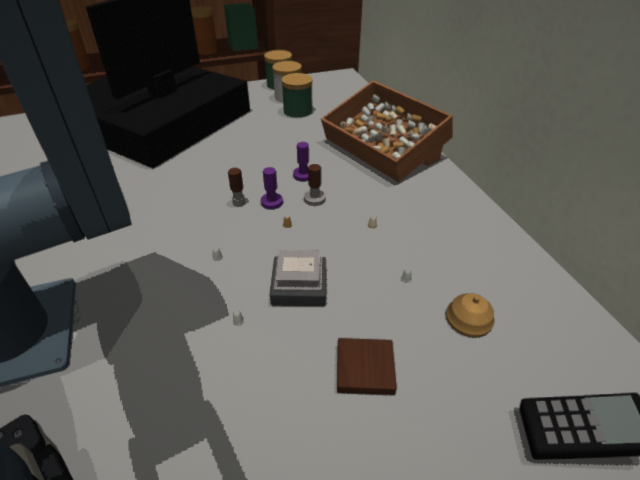

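The scene picture shows the walnut-handled, wide-footed press at (441,255). Look-alikes are the narrow-footed seal at (448,192) and purple presses at (442,220) and (498,255). The bed is at (303,213), the block at (198,249) and the china thimble at (375,305). In the side picture the press is at (315,185), the seal at (237,187), purple at (271,188) and (303,162), the bed at (299,267), the block at (366,366) and the china thimble at (373,221). I choose the steel-footed wide press and will check it in close crops.

```bash
python3 - <<'E'
import cv2
a=cv2.imread('pics/scene0.png'); b=cv2.imread('pics/side0.png')
cv2.imwrite('pics/c1.png',cv2.resize(a[165:325,265:525],None,fx=3,fy=3,interpolation=cv2.INTER_CUBIC))
cv2.imwrite('pics/c2.png',cv2.resize(b[130:330,210:430],None,fx=3,fy=3,interpolation=cv2.INTER_CUBIC))
E
```

```text
(no output)
```

View pics/c1.png

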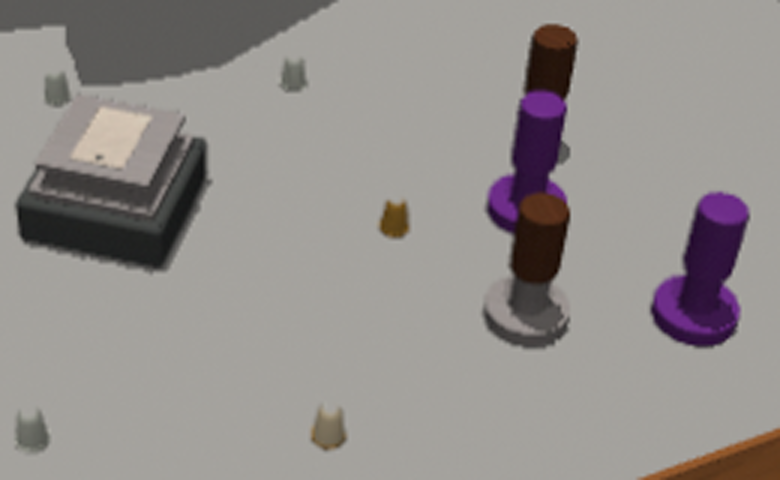

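View pics/c2.png

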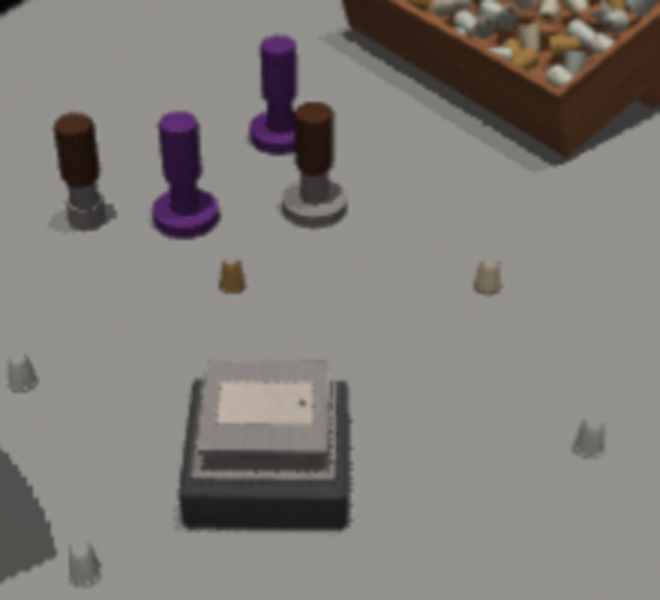

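The crops confirm the choice. In c1 the walnut handle's top is at (545,209) over a wide grey steel foot at (527,305). In c2 its top is at (314,111) and its foot at (315,201). The seal's foot is narrow. The bed's plate and tag are clear in both.

```bash
python3 - <<'E'
from h import *
cs,cd=viewer.camera_params('scene'),viewer.camera_params('side')
f=lambda p,o:((p[0]+.5)/3-.5+o[0],(p[1]+.5)/3-.5+o[1])
A=(265,165);B=(210,130)
def pr(n,c,px,z): print(n,np.round(np.array([hit(c,*p,z)[:2] for p in px])*1000,1).tolist())
pr('top sc',cs,[f((545,209),A)],.09); pr('foot sc',cs,[f((527,305),A)],.012)
pr('top sd',cd,[f((314,111),B)],.09); pr('foot sd',cd,[f((315,201),B)],.012)
pr('purp sc',cs,[f((543,105),A),f((722,210),A)],.09); pr('seal',cs,[f((555,37),A)],.09)
b1=[f(p,A) for p in [(82,96),(187,124),(143,185),(37,165)]]; b2=[f(p,B) for p in [(208,360),(328,360),(329,451),(197,451)]]
pr('bed sc',cs,b1,.06); pr('bed sd',cd,b2,.06)
pr('china',cs,[f((328,445),A)],0); pr('china',cd,[f((488,291),B)],0)
pr('brass',cs,[f((394,234),A)],0); 
for n,c in (('scene',cs),('side',cd)):
    im=cv2.imread(f'pics/{n}0.png'); r=(165,225,230,272) if n=='scene' else (330,330,400,400)
    hsv=cv2.cvtColor(im,cv2.COLOR_BGR2HSV); m=((hsv[...,1]>110)&(hsv[...,2]>75)).astype(np.uint8)
    mm=np.zeros_like(m); mm[r[1]:r[3],r[0]:r[2]]=m[r[1]:r[3],r[0]:r[2]]
    P=cv2.findNonZero(mm); 
    # block top mask
    h=cv2.minAreaRect(P); bx=cv2.approxPolyN(cv2.convexHull(P),4).reshape(-1,2); print(n,len(P),bx.tolist()); pr('block',c,bx,.022)
E
```

```text
top sc [[626.5, 201.0]]
foot sc [[625.8, 200.8]]
top sd [[623.2, 202.8]]
foot sd [[622.0, 197.3]]
purp sc [[528.5, 219.9], [632.4, 302.7]]
seal [[455.4, 242.9]]
bed sc [[463.7, -70.3], [497.7, -1.5], [557.7, -30.6], [534.7, -97.2]]
bed sd [[485.8, -1.0], [556.3, -24.8], [532.0, -97.7], [459.8, -73.4]]
china [[720.6, 70.6]]
china [[711.7, 68.1]]
brass [[544.1, 131.1]]
scene 1327 [[226, 236], [205, 265], [165, 255], [189, 227]]
block [[533.0, -199.7], [612.4, -229.2], [581.9, -309.5], [501.8, -277.5]]
side 159 [[385, 340], [373, 386], [349, 385], [349, 339]]
block [[601.9, -224.8], [549.6, -294.4], [516.2, -281.3], [547.0, -204.0]]
```

```bash
python3 - <<'E'
import cv2
a=cv2.imread('pics/scene0.png'); b=cv2.imread('pics/side0.png')
x=cv2.resize(a[220:280,155:240],None,fx=4.5,fy=4.5,interpolation=cv2.INTER_CUBIC)
y=cv2.resize(b[330:400,325:410],None,fx=4.5,fy=4.5,interpolation=cv2.INTER_CUBIC)
x=cv2.copyMakeBorder(x,0,y.shape[0]-x.shape[0],0,10,0)
cv2.imwrite('pics/c3.png',cv2.hconcat([x,y]))
print(x.shape,y.shape)
E
```

```text
(315, 392, 3) (315, 382, 3)
```

View pics/c3.png

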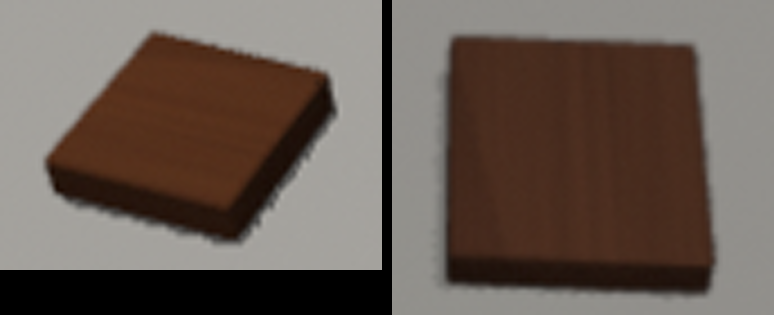

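The block's top corners are at (155,33), (328,77), (231,211), (48,161) on the left and (452,37), (694,46), (711,265), (449,257) on the right. The press is near (624,201) mm, so I'm moving above it.

```bash
python3 - <<'E'
from h import *
cs,cd=viewer.camera_params('scene'),viewer.camera_params('side')
f=lambda p,o:((p[0]+.5)/4.5-.5+o[0],(p[1]+.5)/4.5-.5+o[1])
for c,ps,o in ((cs,[(155,33),(328,77),(231,211),(48,161)],(155,220)),(cd,[(60,37),(302,46),(319,265),(57,257)],(325,330))):
    q=np.array([hit(c,*f(p,o),.022)[:2] for p in ps])*1000; print(q.round().tolist(),q.mean(0))
E
python3 -m pendant '[[25,44,0,0,0,0],[50,88,0,0,0,0],[75,132,0,0,0,0],[100,176,0,0,0,0],[125,220,0,0,0,0],[150,264,0,0,0,0],[175,308,0,0,0,0],[200,352,0,0,0,0],[225,396,0,0,0,0],[250,440,0,0,0,0],[275,484,0,0,0,0],[300,528,0,0,0,0],[325,572,0,0,0,0],[350,616,0,0,0,0],[375,660,0,0,0,0],[396,701,0,0,0,0],[396,701,0,0,0,0],[396,701,0,0,0,0],[396,701,0,0,0,0]]' 0.7
python3 - <<'E'
from h import *
s=telemetry.observe(); print(s['ee_pos'],s['orientation'],s['joint_pos'])
c=viewer.camera_params('wrist'); snap('wrist','w1.png'); print(c)
for z in (.012,.09): print(proj(c,[.6245,.201,z]))
E
```

```text
[[502.0, -277.0], [535.0, -196.0], [616.0, -227.0], [583.0, -309.0]] [ 559.12033941 -252.38542801]
[[531.0, -196.0], [612.0, -228.0], [580.0, -309.0], [499.0, -278.0]] [ 555.3254778  -252.89714885]
time_s: 2.52
ee_pos: [0.6238, 0.1994, 0.2377]
orientation: [0.0, 0.977, 0.212, -0.0]
wrist_force: [1.4, -0.4, -0.4]
gripper_width: 0.704
finger_force: 0.0
[0.62381408 0.19936625 0.23771909] [ 1.35182812e-04  9.77339532e-01  2.11677496e-01 -2.40663110e-04] [ 1.39493145e-01  4.48840431e-01  1.25844883e+00 -3.07963387e-04
  1.43476348e+00  1.28374923e+00]
{'fx': 330.76922082102993, 'fy': 330.76922082102993, 'cx': 318.9318091601328, 'cy': 237.09981809332726, 'k1': -0.04739956041662723, 'origin': array([0.68710153, 0.22852638, 0.38494864]), 'orientation': array([ 0.10596188,  0.8341305 , -0.53697157, -0.0682636 ])}
[np.float64(318.2068203951747), np.float64(213.43875916314894)]
[np.float64(318.0185343047951), np.float64(228.84503404674115)]
```

View pics/w1.png

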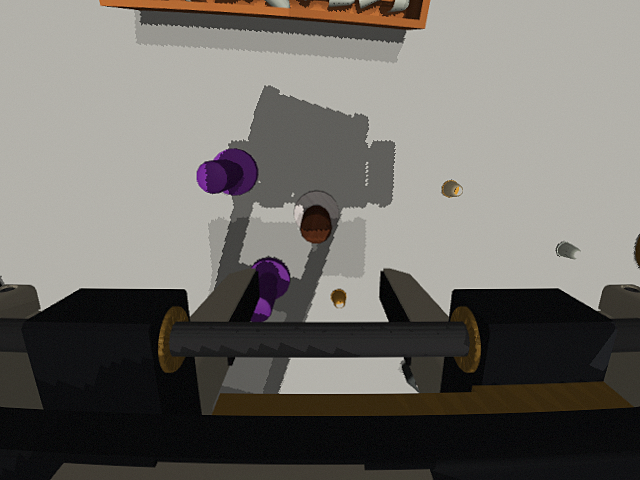

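The wrist picture shows the press top at about (315,227) and its steel foot at (317,213). That is within about 1 mm of the estimate, with both purple presses clear of the fingers. I'm descending and gripping.

```bash
python3 -m pendant '[[0,1,-30,0,0,0],[0,1,-60,0,0,0],[0,1,-90,0,0,0],[0,1,-115,0,0,0],[0,1,-135,0,0,0],[0,1,-150,0,0,0],[0,1,-162,0,0,0],[0,1,-170,0,0,0],[0,1,-170,0,0,0],[0,1,-170,0,0,0]]' 0.7
python3 -m pendant '[[0,0,0,0,0,0],[0,0,0,0,0,0],[0,0,0,0,0,0],[0,0,0,0,0,0],[0,0,0,0,0,0],[0,0,0,0,0,0]]' 0 50
```

```text
time_s: 3.82
ee_pos: [0.6247, 0.2017, 0.0683]
orientation: [0.0, 0.977, 0.212, 0.001]
wrist_force: [0.8, -0.8, -0.7]
gripper_width: 0.699
finger_force: 0.0
time_s: 4.58
ee_pos: [0.6241, 0.2018, 0.0677]
orientation: [-0.0, 0.977, 0.212, -0.0]
wrist_force: [-0.5, 1.2, 0.7]
gripper_width: 0.316
finger_force: 50.0
```

```bash
python3 -m pendant '[[0,0,15,0,0,0],[0,0,40,0,0,0],[0,0,75,0,0,0],[0,0,105,0,0,0],[0,0,120,0,0,0],[-10,-22,120,0,0,0],[-25,-56,120,0,0,0],[-43,-96,120,0,0,0],[-61,-136,120,0,0,0],[-79,-176,120,0,0,0],[-95,-212,120,0,0,0],[-107,-238,120,0,0,0],[-113,-251,120,0,0,0],[-113,-251,120,0,0,0],[-113,-251,120,0,0,0],[-113,-251,120,0,0,0]]'
python3 - <<'E'
from h import *
s=telemetry.observe(); print(s['ee_pos'],s['wrist_force'],s['wrist_torque'])
c=[viewer.camera_params(n) for n in('scene','side','wrist')]
a=snap('scene','s2.png');b=snap('side','d2.png');w=snap('wrist','w2.png')
e=s['ee_pos']; 
def crop(im,u,v,wd,ht,k): 
    x0,y0=int(u-wd/2),int(v-ht/2); print('org',x0,y0); return cv2.resize(im[y0:y0+ht,x0:x0+wd,::-1],None,fx=k,fy=k,interpolation=cv2.INTER_CUBIC)
p=[proj(k,[.511,-.05,.09]) for k in c]
print(p,[proj(k,[e[0],e[1],e[2]-.068]) for k in c],[proj(k,[.511,-.05,.06]) for k in c])
x=crop(a,*p[0],100,150,4);y=crop(b,*p[1],100,150,4)
cv2.imwrite('pics/c4.png',cv2.hconcat([x,y]))
E
```

```text
time_s: 6.58
ee_pos: [0.5115, -0.0485, 0.1875]
orientation: [-0.0, 0.977, 0.213, -0.0]
wrist_force: [-0.0, 0.1, -3.5]
gripper_width: 0.316
finger_force: 50.0
[ 0.51149334 -0.04850272  0.18752769] [-0.03814059  0.05418893 -3.54450651] [ 0.02165614  0.04018284 -0.03437901]
[[np.float64(301.27994892924073), np.float64(198.56463031733182)], [np.float64(299.23718950565154), np.float64(252.14560059202418)], [np.float64(320.9200556867649), np.float64(246.64912796686656)]] [[np.float64(301.3112109125212), np.float64(185.90705139755426)], [np.float64(298.81217223467866), np.float64(238.95758888762637)], [np.float64(319.45758053673717), np.float64(257.1342273671773)]] [[np.float64(302.03957401168054), np.float64(211.05070222198236)], [np.float64(299.6683907216951), np.float64(264.27046395941824)], [np.float64(320.7356464788624), np.float64(236.9479510864657)]]
org 251 123
org 249 177
```

View pics/c4.png

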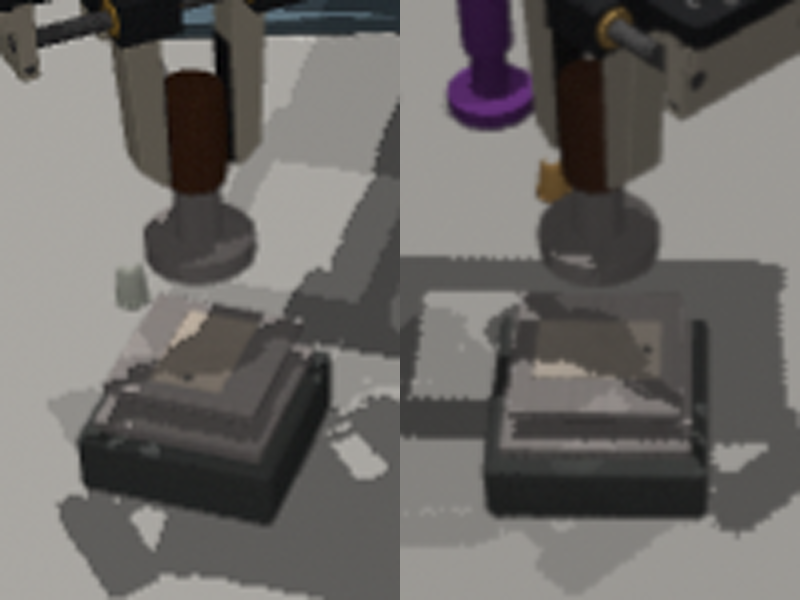

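The picture shows the press upright with its foot at (201,250) left and (599,240) right. That matches the TCP's projection within a pixel, and the bed is below it. I'm lowering to just above the plate, then pressing slowly.

```bash
python3 -m pendant '[[-0.5,-1,-15,0,0,0],[-0.5,-1,-35,0,0,0],[-0.5,-1,-48,0,0,0],[-0.5,-1,-56,0,0,0],[-0.5,-1,-60,0,0,0],[-0.5,-1,-63,0,0,0],[-0.5,-1,-66,0,0,0],[-0.5,-1,-69,0,0,0],[-0.5,-1,-71,0,0,0],[-0.5,-1,-71,0,0,0],[-0.5,-1,-71,0,0,0]]'
python3 -m pendant '[[0,0,-1,0,0,0],[0,0,-2,0,0,0],[0,0,-3,0,0,0],[0,0,-3,0,0,0],[0,0,-3,0,0,0]]'
python3 -c "
from h import *
s=telemetry.observe();print(s['ee_pos'],s['wrist_force'],s['wrist_torque'])"
```

```text
time_s: 8.1
ee_pos: [0.5108, -0.0504, 0.1169]
orientation: [0.0, 0.977, 0.212, 0.0]
wrist_force: [-2.5, 1.6, 5.4]
gripper_width: 0.316
finger_force: 50.0
time_s: 8.72
ee_pos: [0.5108, -0.0504, 0.1139]
orientation: [0.0, 0.977, 0.212, 0.0]
wrist_force: [-3.1, 1.5, 7.1]
gripper_width: 0.316
finger_force: 50.0
[ 0.51081087 -0.05043174  0.11388275] [-3.09018398  1.45161381  7.07763351] [ 0.29011066  0.68312584 -0.0306362 ]
```

```bash
python3 -m pendant '[[0,0,-0.5,0,0,0],[0,0,-1,0,0,0],[0,0,-1,0,0,0],[0,0,-1,0,0,0]]'
python3 -m pendant '[[0,0,-0.5,0,0,0],[0,0,-1,0,0,0],[0,0,-1,0,0,0],[0,0,-1,0,0,0]]'
python3 -c "
from h import *
s=telemetry.observe();print(s['ee_pos'],s['wrist_force'],s['wrist_torque'])"
```

```text
time_s: 9.22
ee_pos: [0.5109, -0.0504, 0.1134]
orientation: [0.0, 0.977, 0.212, 0.0]
wrist_force: [-3.4, 1.1, 9.9]
gripper_width: 0.315
finger_force: 50.0
time_s: 9.72
ee_pos: [0.5111, -0.0504, 0.1133]
orientation: [0.0, 0.977, 0.212, 0.001]
wrist_force: [-5.6, 2.0, 16.3]
gripper_width: 0.315
finger_force: 50.0
[ 0.51106988 -0.05043833  0.11326218] [-5.57077423  1.95071129 16.28510726] [0.61303346 1.39006734 0.03293147]
```

```bash
python3 - <<'E'
from h import *
a=snap('scene','s3.png');b=snap('side','d3.png')
x=cv2.resize(a[150:250,251:351,::-1],None,fx=4,fy=4,interpolation=cv2.INTER_CUBIC);y=cv2.resize(b[210:310,249:349,::-1],None,fx=4,fy=4,interpolation=cv2.INTER_CUBIC)
cv2.imwrite('pics/c5.png',cv2.convertScaleAbs(cv2.hconcat([x,y]),alpha=1.5))
E
```

```text
(no output)
```

View pics/c5.png

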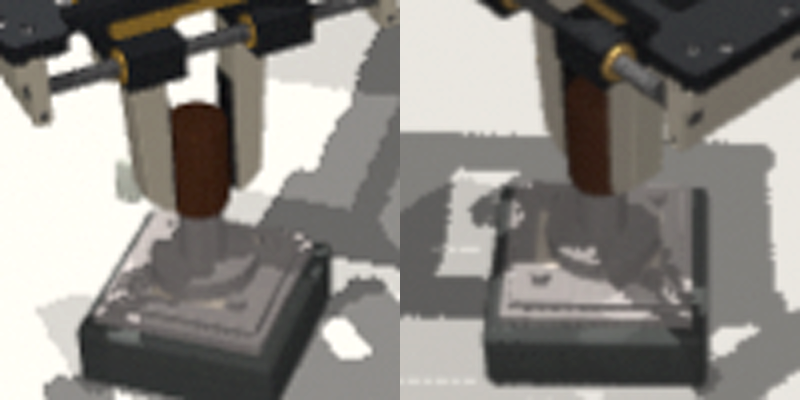

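The picture shows the foot flat on the middle of the plate, with the bed down on its base at (200,260) left and (605,230) right. The side force looks like friction from the arm giving outward, so I'll ease it off and hold.

```bash
python3 -m pendant '[[-0.5,0.2,0,0,0,0],[-0.5,0.2,0,0,0,0],[-0.5,0.2,0,0,0,0]]'
python3 - <<'E'
from h import *
s=telemetry.observe();print(s['ee_pos'],s['wrist_force'],s['wrist_torque'])
a=cv2.imread('pics/s3.png');b=cv2.imread('pics/d3.png')
out=[]
for n,im,o in(('scene',a,(261,180)),('side',b,(259,230))):
    c=viewer.camera_params(n); k=5
    x=cv2.resize(im[o[1]:o[1]+80,o[0]:o[0]+78],None,fx=k,fy=k,interpolation=cv2.INTER_CUBIC); x=cv2.convertScaleAbs(x,alpha=1.5)
    if n=='scene': ctr=(513.5,-49.9)
    else: ctr=(508.5,-49.2)
    th=np.radians(-18.7); e=np.array([np.cos(th),np.sin(th)])*38; f=np.array([-e[1],e[0]])
    P=[np.array(ctr)+i*e+j*f for i,j in((1,1),(1,-1),(-1,-1),(-1,1))]
    q=np.array([[(proj(c,[p[0]/1e3,p[1]/1e3,.046])[m]-o[m]+.5)*k for m in(0,1)] for p in P]); print(q.round())
    for p in q: cv2.drawMarker(x,(int(p[0]),int(p[1])),(0,0,255),cv2.MARKER_CROSS,12,1)
    out.append(x)
cv2.imwrite('pics/c6.png',cv2.hconcat(out))
E
```

```text
time_s: 10.2
ee_pos: [0.5109, -0.0504, 0.1132]
orientation: [0.001, 0.977, 0.212, 0.001]
wrist_force: [-5.3, 2.0, 15.0]
gripper_width: 0.317
finger_force: 50.0
[ 0.51087507 -0.05037585  0.11322788] [-5.33718361  2.01718071 15.01849302] [ 0.39377235  1.21196458 -0.00526587]
[[273. 269.]
 [ 83. 234.]
 [151. 116.]
 [332. 148.]]
[[304. 129.]
 [305. 279.]
 [ 88. 279.]
 [102. 129.]]
```

View pics/c6.png

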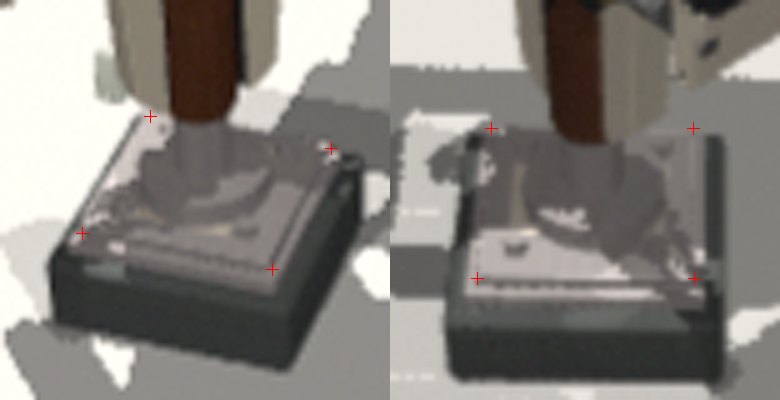

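The plate corners match a level plate at z = 46 mm within 1–2 px. I'll remove the rest of the side load while holding.

```bash
python3 -m pendant '[[-0.5,0.2,0,0,0,0],[-1,0.4,0,0,0,0],[-1,0.4,0,0,0,0],[-1,0.4,0,0,0,0]]'
python3 -c "
from h import *
s=telemetry.observe();print(s['ee_pos'],s['orientation'],s['wrist_force'],s['wrist_torque'])"
```

```text
time_s: 10.7
ee_pos: [0.5106, -0.0503, 0.1133]
orientation: [0.001, 0.977, 0.212, 0.002]
wrist_force: [-3.1, 1.4, 13.2]
gripper_width: 0.315
finger_force: 50.0
[ 0.51061098 -0.05033204  0.11329736] [0.00099764 0.97720597 0.21228489 0.00161916] [-3.11715975  1.35036873 13.22434596] [0.23978041 0.74788845 0.02362428]
```

```bash
python3 -m pendant '[[-0.7,0.3,0,0,0,0],[-1.2,0.5,-0.4,0,0,0],[-1.2,0.5,-0.8,0,0,0],[-1.2,0.5,-0.8,0,0,0],[-1.2,0.5,-0.8,0,0,0],[-1.2,0.5,-0.8,0,0,0],[-1.2,0.5,-0.8,0,0,0],[-1.2,0.5,-0.8,0,0,0],[-1.2,0.5,-0.8,0,0,0],[-1.2,0.5,-0.8,0,0,0]]'
python3 -c "
from h import *
s=telemetry.observe();print(s['ee_pos'],s['orientation'],s['wrist_force'],s['wrist_torque'])"
```

```text
time_s: 11.95
ee_pos: [0.5104, -0.0502, 0.1132]
orientation: [0.002, 0.977, 0.212, 0.003]
wrist_force: [-2.8, 1.0, 16.5]
gripper_width: 0.319
finger_force: 50.0
[ 0.51038954 -0.05024811  0.11324321] [0.0016676  0.97719828 0.2123058  0.00264375] [-2.78875023  0.97228147 16.46204635] [0.14792283 0.66181973 0.02139904]
```

The bed has been fully down with about 20 N on it and nearly no side load for 2 s. Next is lifting off and carrying the press to the block at (557,-252).

```bash
python3 -m pendant '[[0,0,3,0,0,0],[0,0,8,0,0,0],[1,0,16,0,0,0],[2,-1,35,0,0,0],[3,-1,60,0,0,0],[6,-10,70,0,0,0],[11,-35,70,0,0,0],[19,-70,70,0,0,0],[28,-110,70,0,0,0],[37,-150,70,0,0,0],[44,-180,70,0,0,0],[48,-198,70,0,0,0],[49,-204,70,0,0,0],[49,-204,70,0,0,0],[49,-204,60,0,0,0],[49,-204,40,0,0,0],[49,-204,20,0,0,0],[49,-204,0,0,0,0],[49,-204,-12,0,0,0],[49,-204,-12,0,0,0]]'
python3 -m pendant '[[0,0,0,0,0,0],[0,0,0,0,0,0]]'
python3 - <<'E'
from h import *
s=telemetry.observe();e=s['ee_pos'];print(e,s['orientation'],s['wrist_force'],s['wrist_torque'])
out=[]
for n in('scene','side'):
    c=viewer.camera_params(n); im=snap(n,n+'4.png')[:,:,::-1]; k=4
    u,v=map(int,proj(c,[.557,-.2525,.05])); o=(u-48,v-70)
    x=cv2.convertScaleAbs(cv2.resize(im[o[1]:o[1]+130,o[0]:o[0]+96],None,fx=k,fy=k,interpolation=cv2.INTER_CUBIC),alpha=1.4)
    for z in(e[2]-.068,e[2]+.022):
        p=[(proj(c,[e[0],e[1],z])[m]-o[m]+.5)*k for m in(0,1)]; print(n,np.round(p)); cv2.drawMarker(x,(int(p[0]),int(p[1])),(0,255,0),cv2.MARKER_CROSS,10,1)
    out.append(x)
cv2.imwrite('pics/c7.png',cv2.hconcat(out))
E
```

```text
time_s: 14.45
ee_pos: [0.5564, -0.2523, 0.0978]
orientation: [-0.001, 0.977, 0.213, -0.001]
wrist_force: [-0.6, -0.0, -2.1]
gripper_width: 0.315
finger_force: 50.0
time_s: 14.7
ee_pos: [0.5575, -0.2536, 0.0998]
orientation: [0.001, 0.977, 0.212, 0.001]
wrist_force: [0.3, -0.1, -3.0]
gripper_width: 0.318
finger_force: 50.0
[ 0.55752777 -0.25361604  0.09983513] [6.30080732e-04 9.77206742e-01 2.12288036e-01 6.12894352e-04] [ 0.32521228 -0.10160238 -2.9830226 ] [ 0.03200627 -0.00555608 -0.01779387]
scene [200. 312.]
scene [163. 161.]
side [196. 312.]
side [217. 169.]
```

View pics/c7.png

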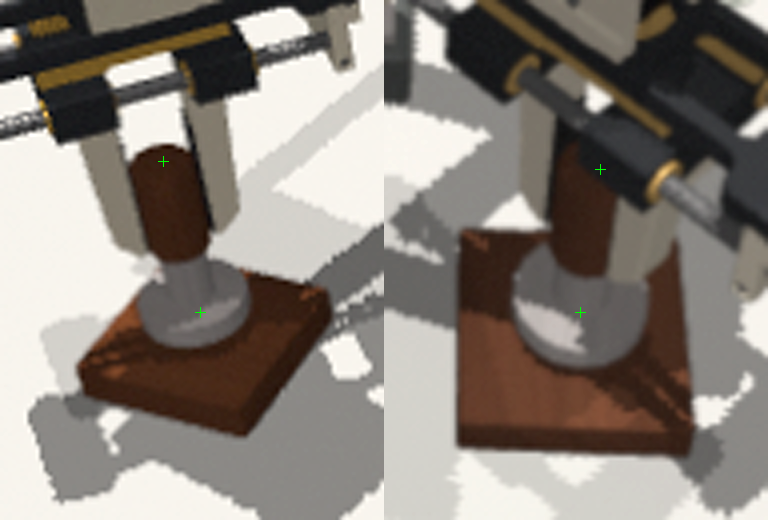

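The picture shows the press upright just above the block's middle, with its foot at (195,310) left and (581,312) right, matching the projected axis. I'm lowering it to contact.

```bash
python3 -m pendant '[[0,0,-4,0,0,0],[0,0,-7,0,0,0],[0,0,-9,0,0,0],[0,0,-10,0,0,0],[0,0,-10,0,0,0],[0,0,-10,0,0,0]]'
```

```text
time_s: 15.55
ee_pos: [0.5569, -0.2532, 0.0896]
orientation: [0.0, 0.977, 0.212, -0.0]
wrist_force: [-3.1, 2.6, 5.9]
gripper_width: 0.315
finger_force: 50.0
```

```bash
python3 -m pendant '[[0,0,0.3,0,0,0],[0,0,0.3,0,0,0],[0,0,0.3,0,0,0]]' 0.31 5
python3 -m pendant '[[0,0,0,0,0,0],[0,0,0,0,0,0],[0,0,0,0,0,0],[0,0,0,0,0,0],[0,0,0,0,0,0],[0,0,8,0,0,0],[0,0,25,0,0,0],[0,0,50,0,0,0],[0,0,80,0,0,0],[0,0,110,0,0,0],[0,0,130,0,0,0],[-40,0,140,0,0,0],[-80,0,140,0,0,0],[-120,0,140,0,0,0],[-120,0,140,0,0,0]]' 0.75
python3 - <<'E'
from h import *
out=[]
for n in('scene','side'):
    c=viewer.camera_params(n); im=snap(n,n+'5.png')[:,:,::-1]
    hsv=cv2.cvtColor(np.ascontiguousarray(im),cv2.COLOR_BGR2HSV)
    # compare china patch against the start
    u,v=map(int,proj(c,[.716,.069,.012])); a=cv2.imread(f'pics/{n}0.png')[v-12:v+12,u-12:u+12].astype(int); b=im[v-12:v+12,u-12:u+12].astype(int)
    print(n,'china diff',np.abs(a-b).mean(), 'handle top',proj(c,[.557,-.253,.112]),'foot',proj(c,[.557,-.253,.034]))
    u,v=map(int,proj(c,[.557,-.2525,.06])); o=(u-48,v-65)
    x=im[o[1]:o[1]+130,o[0]:o[0]+96]; out.append(cv2.resize(x,None,fx=4,fy=4,interpolation=cv2.INTER_CUBIC))
    print(o)
cv2.imwrite('pics/c8.png',cv2.hconcat(out))
E
```

```text
time_s: 15.92
ee_pos: [0.557, -0.2533, 0.0895]
orientation: [0.0, 0.977, 0.212, 0.0]
wrist_force: [-2.5, 2.8, 6.0]
gripper_width: 0.321
finger_force: 5.0
time_s: 17.8
ee_pos: [0.4353, -0.2532, 0.2308]
orientation: [0.001, 0.977, 0.211, 0.0]
wrist_force: [0.2, 0.1, 0.3]
gripper_width: 0.75
finger_force: 0.0
scene china diff 0.9618055555555556 handle top [np.float64(187.7650999438866), np.float64(208.02403481995646)] foot [np.float64(195.68812644645237), np.float64(240.45387343744832)]
(145, 165)
side china diff 24.692708333333332 handle top [np.float64(371.55068156203475), np.float64(326.79981668129864)] foot [np.float64(367.18614952459257), np.float64(357.5862886780118)]
(320, 282)
```

The picture budget is used up, so I'll check the standing press numerically against a projected upright model. In the scene view the china thimble is unchanged.

```bash
python3 - <<'E'
from h import *
for n in('scene','side'):
    c=viewer.camera_params(n); im=cv2.imread(f'pics/{n}5.png'); hsv=cv2.cvtColor(im,cv2.COLOR_BGR2HSV)
    for z in(.068,.08,.09,.10):
        u,v=proj(c,[.557,-.253,z]); r=hsv[int(round(v)),int(u)-25:int(u)+25,1]; xs=np.where(r>90)[0]+int(u)-25
        print(n,'z',z,'u',round(u,1),'brown',xs.min() if len(xs) else None,xs.max() if len(xs) else None,len(xs))
    u,v=proj(c,[.557,-.253,.034]); 
    for dv in (0,3,6):
        r=hsv[int(round(v))+dv,int(u)-18:int(u)+18,1]; xs=np.where(r<60)[0]+int(u)-18; print('foot u',round(u,1),xs.min() if len(xs) else None,xs.max() if len(xs) else None,len(xs))
E
```

```text
scene z 0.068 u 192.3 brown 184 199 16
scene z 0.08 u 191.1 brown 183 198 16
scene z 0.09 u 190.1 brown 182 197 16
scene z 0.1 u 189.0 brown 181 196 16
foot u 195.7 182 208 27
foot u 195.7 182 209 28
foot u 195.7 182 208 27
side z 0.068 u 369.0 brown 344 391 45
side z 0.08 u 369.7 brown 344 389 46
side z 0.09 u 370.2 brown 361 378 18
side z 0.1 u 370.8 brown 362 379 18
foot u 367.2 350 383 34
foot u 367.2 350 383 34
foot u 367.2 351 382 32
```

The press stands upright: its handle centre tracks the projected axis within 1 px in both views, and its foot is centred on the block.

```bash
python3 -c "
from cell import arm; print(arm.close_job())"
```

```text
the job is handed in; nothing more can be done
None
```

I pressed the bed to its stop with about 20 N for roughly 2 s, and the camera showed it level within 1–2 px; I then stood the hand press upright in the middle of the walnut block, let go, and handed in at about 18 s with the china thimble unmoved in the scene view.

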